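# Unlock the cleaner dispenser and put the bowl under its spout

## Robot

A 6-joint arm with a two-finger parallel gripper is mounted at the origin on the work surface. World frame = base frame: x ahead of the robot, y to its left, z up, the work surface at z = 0. Lengths are in mm, angles in rad, forces in N, time in s.
With the tool pointing down it reaches from about 350 to 875 mm from the base axis. Payload 4.2 kg.
Tool frame: the origin (TCP) lies midway between the tips of the shut fingers; the grasp point (between the pads) lies 19 mm behind it (arm.grip_point_offset is the z of the grasp point in the tool frame, in mm); z points along the fingers, x is the direction in which the jaws open and shut, and the axes are right-handed (so a half turn about z gives the same grasp; the last joint's range is limited). The gripper opens to 85 mm and grips with 20 to 120 N. Pads are 22 mm wide; open, the fingers measure 114 mm over their backs; the gripper's body (76 mm by 85 mm) begins 54 mm behind the grasp point. The pads swing forward as they close: fully open they stand 13 mm farther back than shut.
Start: joints at [1.604, 0.385, 0.008, 0, -1.194, -0.259], TCP at [139.897, 609.121, 231.312] pointing down, gripper open.
Joint ranges: [-3.14, 3.14], [-1.21, 2.06], [-1.07, 1.41], [-3.16, 2.05], [-2.99, -0.16], [-3.1, 3.1]. Speed limits (rad/s): [2.79, 2.79, 3.14, 3.14, 3.14, 3.14].

## Interface

Orientations are given as a unit quaternion [x, y, z, w].
In Python, from bench import arm gives the robot as it stands.
- The arm moves only by the shell command python3 -m jog 'ROWS'. ROWS is JSON, a list of rows, each an object of numbers: "hand": the finger opening in mm, from 0 to 85.4; "dx", "dy", "dz": the shift along the tool's x, y, z in mm; "rx", "ry", "rz": the turn, a rotation vector about the tool's x, y, z in rad. A call has 1 to 5 rows; each row shifts and turns the commanded pose from where the row before left it, along the tool's axes as they then stand; what a row does not reach is not made up. A row lasts 1/12 s, in which the tool goes at most 41.7 mm and 7.16 degrees, less where a joint would pass 70% of its speed; a pose out of reach is approached as far as the arm can. A call with a gripper value outside its range is refused whole. The fingers move at their own pace and stop on an object; the grip force is fixed at half the most. Time passes only in rows, so rows that do not move let the fingers close. It gives the time, the measured TCP pose, the force and the opening at its end, in the units of the state.
- arm.read_state(): the state, without advancing time (a new reading comes with each control period).
- arm.get_image(name): name is "side" or "top" or "wrist"; returns a dict with "img" (480x640x3 uint8, red, green, blue), "depth" (480x640 float32, mm along the optical axis (not along the pixel's ray), 0 where there is no reading), "intrinsics" (3x3 intrinsics, pixels), "R" (3x3) and "t" (3): a world point X has camera coordinates R X + t; the wrist camera has in their place "T_tool_cam" (4x4, takes a point from camera to tool coordinates, whose origin is the TCP and whose axes are the tool frame's). Camera axes: x right, y down, z forward; pixel columns grow to the right and rows downward; lengths in mm; the calibration is good to about 2 mm. A picture is of the moment at which its call begins: read the wrist's pose just before it.
- arm.job_done(): hands the job in, once; it reports no verdict.
The state is a dict: "clock": time; "joints": joint angles; "joint_vel": joint speeds; "joint_efforts": joint torques, N m; "position": TCP position; "ee_rot": TCP orientation; "contact_force": force on the tool from outside, world axes, zero at the start; "wrist_torque": the same for the moment, N m; "gripper_width": finger opening in mm.
Only numpy, scipy, OpenCV 4.12 (cv2) and the standard library are available. Lean on these libraries where they do the work, as an engineer would, in place of code of your own. Each camera call takes 0.05 s, during which the arm holds its last target.

## Task

Get the glass-cleaner dispenser ready for washing the crystal: press its child-resistant cap down hard and, keeping it pressed, turn it anticlockwise (seen from above) until it comes free and springs up. Then slide the low round crystal bowl along the table, without lifting or tipping it, until the middle of the bowl is right under the mouth of the spout. Leave the other glassware standing where it is, and leave the bowl still.

Things in the scene. Friction and masses are not known exactly. Their poses are not given: they have to be found in the camera images.
- bottle: grey plastic bottle of glass cleaner, 76 mm diameter, fixed upright in a dark steel holder (88 x 88 mm plate, 5 mm thick) that is screwed to the table, so it cannot move or turn. Origin: on the bottle's vertical axis at table height; z up. Its x axis is the direction in which the spout points when the cap is fully locked. Its place and yaw vary.
- cap_top (a point): centre of the white cap's flat round top plate (84 mm diameter, 6 mm thick), on the bottle's axis, 140 mm above the table when locked. A straight upright grip rib crosses the middle of the plate: 64 mm long, 14 mm wide, 20 mm high, running in line with the spout. On both sides of the rib the plate is flat and free. The point moves and turns with the cap: x along the rib towards the spout, z up.
- spout_mouth (a point): centre of the lower, open end of the spout, 110 mm from the bottle's axis and 36 mm below the cap's top plate; the spout is a level arm 14 mm wide that leaves the cap's side, its upper face 10 mm below the plate's top, with a 14 mm round mouthpiece pointing down at its end. Turns and moves up and down with the cap.
- cap_press (a joint): how far the cap is pressed down, m: 0 locked at rest, 0.009 bottom stop, -0.012 fully sprung up when unlocked. A spring pushes the cap up: about 10 N at 0, 13 N at 0.0045, 16 N at 0.009. The cap can pass its locking ledge only while pressed down by more than 0.0045; unpressed, a rigid lock holds it from turning and must not be forced.
- cap_turn (a joint): turn of the cap, rad, growing anticlockwise seen from above: 0 to about 0.1 locked (free play); pressed down it can be turned on; beyond about 1.14 it is clear of the ledge and springs up when the pressure is eased; stop at 1.35. Turning it takes little force once pressed.
- bowl: low round open bowl of clear fluted crystal with a black foot: 112 mm widest diameter (28 mm above the table), 104 mm at the rim, 60 mm high, wall 4 mm, foot 80 mm diameter, about 0.4 kg. Origin: centre of its underside; z up. It slides freely on the table.
- tumbler: clear crystal tumbler, 74 mm diameter at the rim, 95 mm high, narrower and taller than the bowl; it may stand where the bowl could have stood. Origin: centre of its underside. To be left alone.
- decanter: clear decanter with a stopper, 100 mm diameter, 212 mm high; origin: centre of its underside. To be left alone.
- goblet: clear stemmed glass, 72 mm diameter, 165 mm high; origin: centre of its underside. To be left alone.
- jug: clear small jug with a side handle, 88 mm diameter, 95 mm high; origin: centre of its underside. To be left alone.
- vase: clear slim vase, 72 mm diameter, 160 mm high; origin: centre of its underside. To be left alone.
- dish: white ceramic dish, 100 mm diameter, 35 mm high; origin: centre of its underside. To be left alone.
Mind the look-alikes: they are no part of the job. Leave any pink look-alike of the bowl alone.

How it is judged:
By the outcome, as a careful person would: the job done as asked, in the order asked, and still so for the second after the job is handed in, with the robot touching nothing.
It also fails if it takes over 64 s, if anything falls off the work surface, if the arm or the gripper's body presses on something with over 40 N, if the wrist force passes 120 N, or if a joint passes its speed limit or range.

## Working session

There is one attempt and no reset: what is moved stays moved. The work goes in short steps, Python scripts to look and compute and a shell command to move; the robot and the scene stay as the last step left them, time stands still between calls to the robot, and variables do not carry over. Pictures are saved under pics/ and viewed, and the job is handed in when it is done.

```bash
ls; mkdir -p pics; cat > h.py <<'E'
import numpy as np, cv2
from bench import arm
def snap(n,tag):
    d=arm.get_image(n); cv2.imwrite(f'pics/{tag}.png',cv2.cvtColor(d['img'],cv2.COLOR_RGB2BGR))
    np.savez(f'pics/{tag}.npz',**{k:v for k,v in d.items()}); return d
def ray(d,u,v,z):
    K=np.array(d['intrinsics']);R=np.array(d['R']);t=np.array(d['t'])
    c=-R.T@t; r=R.T@np.linalg.inv(K)@np.array([u,v,1.]); s=(z-c[2])/r[2]; return c+s*r
def proj(d,X):
    p=np.array(d['R'])@np.array(X,float)+np.array(d['t']); q=np.array(d['intrinsics'])@p; return q[:2]/q[2]
E
python3 - <<'E'
from h import *
print(arm.read_state())
for n in('side','top','wrist'):
    d=snap(n,n+'0')
    print(n,d['intrinsics'])
    if 'R' in d: print(-np.array(d['R']).T@np.array(d['t']))
E
```

```text
pics
{'clock': 0.0, 'joints': array([ 1.60357632e+00,  3.85584146e-01,  6.61256295e-03, -5.38569391e-04,
       -1.19401763e+00, -2.58560114e-01]), 'joint_vel': array([-0.0017821 ,  0.00135579,  0.00163852,  0.00070216, -0.00118459,
        0.00044706]), 'joint_efforts': array([-2.05666447e-04, -3.92290235e+01,  1.88403118e+01,  4.18633953e+00,
       -4.72061976e-03, -3.25385457e-06]), 'position': array([139.78115967, 608.55406579, 230.19388394]), 'ee_rot': array([-6.22871820e-01,  7.82323099e-01, -7.30216384e-04, -8.55347522e-04]), 'contact_force': array([ 0.74447235,  0.42050707, -0.50995734]), 'wrist_torque': array([ 0.0235439 , -0.05448327, -0.02199431]), 'gripper_width': 85.35301207266211}
side [[561.97444317   0.         321.14174187]
 [  0.         561.97444317 236.72320704]
 [  0.           0.           1.        ]]
[-165.5681221  -701.08197786  809.6587787 ]
top [[486.78874038   0.         320.35444403]
 [  0.         486.78874038 235.90624241]
 [  0.           0.           1.        ]]
[ 342.13067138   18.13910682 1474.47928188]
wrist [[382.74665903   0.         319.14962802]
 [  0.         382.74665903 237.29044889]
 [  0.           0.           1.        ]]
```

View pics/top0.png

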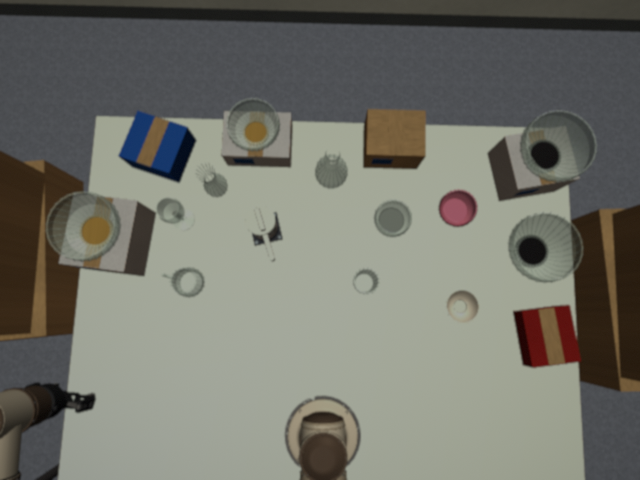

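View pics/side0.png

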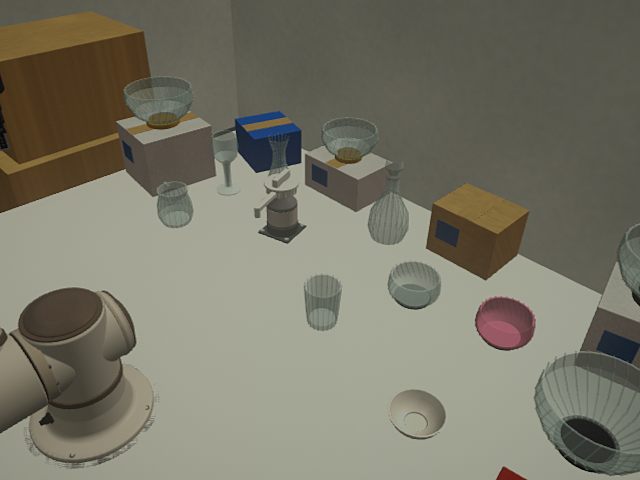

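View pics/wrist0.png

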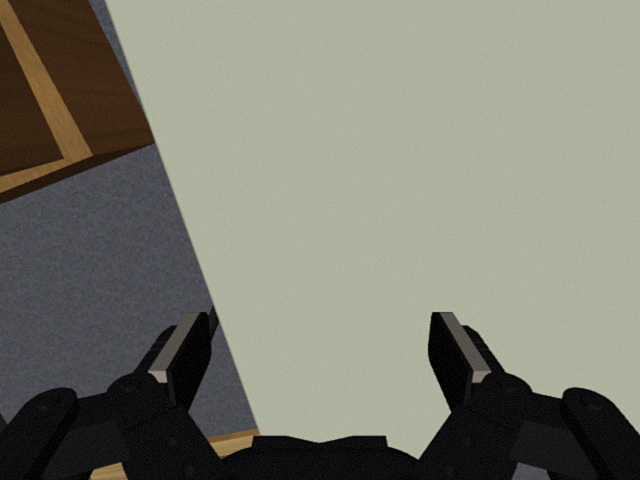

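The top view shows the bottle at about (262,225) with its spout towards (270,258). The clear bowl is at (393,218), the tumbler at (365,282) and the pink look-alike at (458,208). I'll enlarge these next.

```bash
python3 - <<'E'
from h import *
a=cv2.imread('pics/top0.png')
c=a[190:290,215:315]; b=a[180:310,330:430]
cv2.imwrite('pics/c1.png',cv2.resize(c,(600,600),interpolation=cv2.INTER_CUBIC))
cv2.imwrite('pics/c2.png',cv2.resize(a[185:305,340:430],(450,600),interpolation=cv2.INTER_CUBIC))
s=cv2.imread('pics/side0.png')
cv2.imwrite('pics/c3.png',cv2.resize(s[150:260,235:455],None,fx=3.6,fy=3.6,interpolation=cv2.INTER_CUBIC))
cv2.imwrite('pics/c4.png',cv2.resize(s[240:340,290:450],None,fx=5,fy=5,interpolation=cv2.INTER_CUBIC))
E
```

```text
(no output)
```

View pics/c1.png

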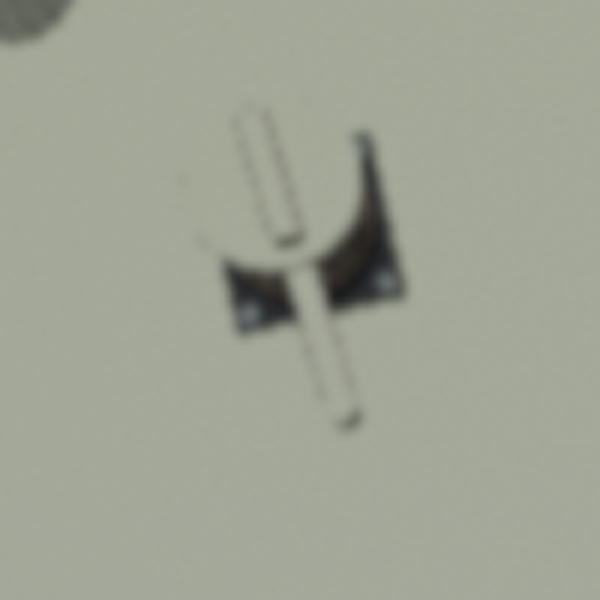

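View pics/c2.png

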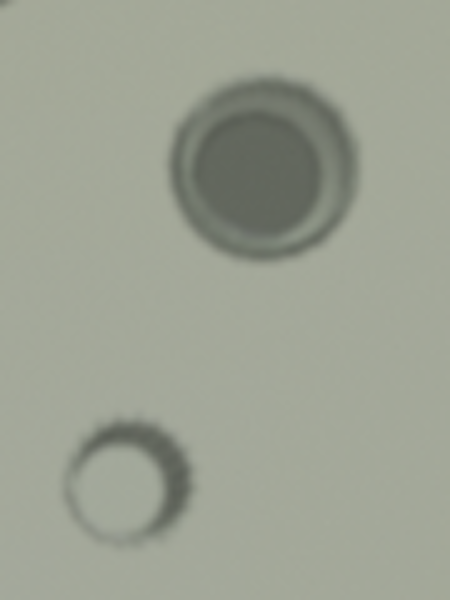

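View pics/c3.png

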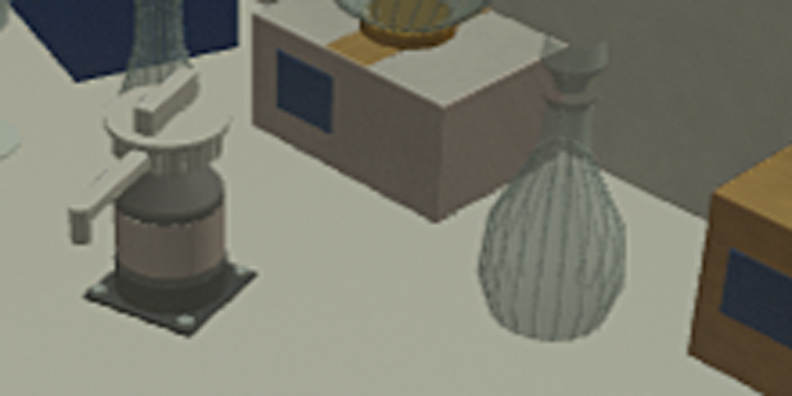

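View pics/c4.png

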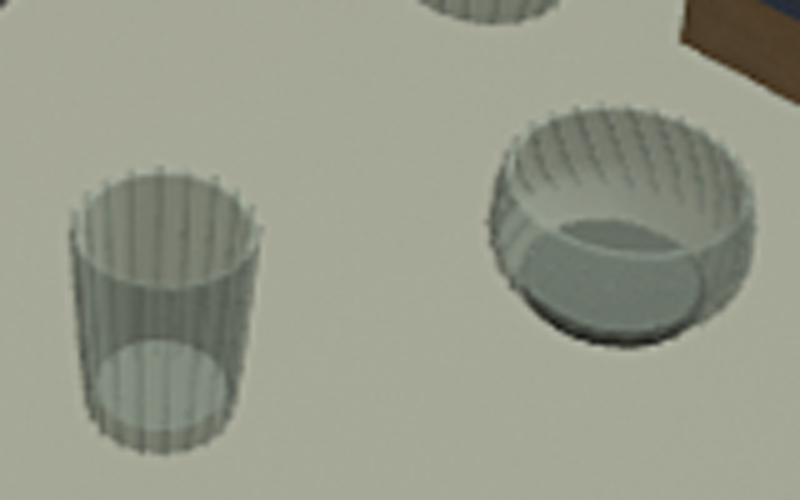

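```bash
python3 - <<'E'
from h import *
class D(dict):pass
t=dict(np.load('pics/top0.npz')); s=dict(np.load('pics/side0.npz'))
T=lambda u,v,z:np.round(ray(t,215+(u+.5)/6-.5,190+(v+.5)/6-.5,z),1)
print('rib ends',T(251,105,160),T(289,237,160)); r=(T(251,105,160)+T(289,237,160))/2;print('rib c',r)
print('spout arm sides at plate',T(308,270,130),' tip ',T(348,415,130))
print('holder corners z5',T(240,332,5),T(404,296,5),T(361,133,5)); print('holder c',(T(240,332,5)+T(361,133,5))/2)
S=lambda u,v,z:np.round(ray(s,235+(u+.5)/3.6-.5,150+(v+.5)/3.6-.5,z),1)
print('side plate c',S(168,118,140),'holder corners',S(86,295,5),S(256,272,5),S(188,333,5))
print('side mouthpiece bottom',S(81,240,104))
B=lambda u,v,z:np.round(ray(t,340+(u+.5)/5-.5,185+(v+.5)/5-.5,z),1)
print('bowl wid',B(264,168,28),B(171,168,28),B(357,168,28),'foot',B(257,173,3)); print('tumb',B(129,483,95),B(116,487,3))
Q=lambda u,v,z:np.round(ray(s,290+(u+.5)/5-.5,240+(v+.5)/5-.5,z),1)
print('side bowl rim c',Q(632,180,60)); print('side tumb rim',Q(165,230,95),'base',Q(163,405,0))
for n,p in dict(jug=(188,282),dish=(462,306),goblet=(172,211),vase=(212,180),dec=(331,172),pink=(458,208)).items(): print(n,np.round(ray(t,*p,50),0))
E
```

```text
rib ends [629.7 200.  160. ] [568.6 179.6 160. ]
rib c [599.15 189.8  160.  ]
spout arm sides at plate [558.4 173.7 130. ]  tip  [491.  152.1 130. ]
holder corners z5 [545.7 221.2   5. ] [566.5 138.7   5. ] [650.5 164.2   5. ]
holder c [598.1 192.7   5. ]
side plate c [597.6 190.2 140. ] holder corners [546.4 222.6   5. ] [652.6 162.8   5. ] [568.1 140.5   5. ]
side mouthpiece bottom [495.5 158.6 104. ]
bowl wid [ 635.8 -195.    28. ] [ 634.2 -138.7   28. ] [ 637.4 -251.3   28. ] foot [ 637.6 -194.4    3. ]
tumb [ 438.5 -109.5   95. ] [ 442.2 -110.2    3. ]
side bowl rim c [ 636.8 -193.9   60. ]
side tumb rim [ 440.1 -110.4   95. ] base [ 441.6 -110.5    0. ]
jug [425. 404.  50.]
dish [ 378. -395.   50.]
goblet [635. 467.  50.]
vase [734. 353.  50.]
dec [769.  -5.  50.]
pink [ 668. -388.   50.]
```

```bash
cat >> h.py <<'E'
from scipy.spatial.transform import Rotation as Ro
def to(target,q=None):
    s=arm.read_state(); R=Ro.from_quat(s['ee_rot']).as_matrix()
    print('t',round(s['clock'],2),'pos',np.round(s['position'],1),'x',np.round(R[:,0],3),'yaw',round(np.degrees(np.arctan2(R[1,0],R[0,0])),2),'z',np.round(R[:,2],3),'F',np.round(s['contact_force'],1),'w',round(s['gripper_width'],1),'q',np.round(s['joints'],2))
    print('delta tool',np.round(R.T@(np.array(target)-s['position']),1))
E
python3 - <<'E'
from h import *
d=dict(np.load('pics/wrist0.npz')); print(np.round(d['T_tool_cam'],2))
to([598.5,191,230])
E
```

```text
[[ 1.0000e+00 -0.0000e+00 -0.0000e+00  2.0000e-02]
 [ 0.0000e+00  9.5000e-01  3.2000e-01 -8.1570e+01]
 [ 0.0000e+00 -3.2000e-01  9.5000e-01 -1.4248e+02]
 [ 0.0000e+00  0.0000e+00  0.0000e+00  1.0000e+00]]
t 0.15 pos [139.8 608.7 230.5] x [-0.224 -0.975  0.002] yaw -102.94 z [-0.    -0.002 -1.   ] F [ 0.   1.1 -0.5] w 85.1 q [ 1.6   0.39  0.01 -0.   -1.19 -0.26]
delta tool [ 304.4 -540.6    1. ]
```

```bash
python3 -m jog '[{"dx":20,"dy":-36},{"dx":20,"dy":-36},{"dx":20,"dy":-36},{"dx":20,"dy":-36},{"dx":20,"dy":-36}]'; python3 -m jog '[{"dx":20,"dy":-36},{"dx":20,"dy":-36},{"dx":20,"dy":-36},{"dx":20,"dy":-36},{"dx":20,"dy":-36}]'; python3 -m jog '[{"dx":20,"dy":-36},{"dx":20,"dy":-36},{"dx":20,"dy":-36},{"dx":20,"dy":-36},{"dx":4,"dy":0}]'
```

```text
$[0]: bad value
$[0]: bad value
$[0]: bad value
```

```bash
for i in 1 2 3 4; do python3 -m jog '[{"rz":0.124},{"rz":0.124},{"rz":0.124},{"rz":0.124},{"rz":0.124}]'; done | tail -1; python3 -m jog '[{"rz":0.115},{},{}]'; python3 -c "
from h import *
to([598.5,191,230]); snap('wrist','wrist1'); to([598.5,191,230])"
```

```text
t 0.15 pos [139.8 608.7 230.5] x [-0.224 -0.975  0.002] yaw -102.94 z [-0.    -0.002 -1.   ] F [ 0.   1.1 -0.5] w 85.1 q [ 1.6   0.39  0.01 -0.   -1.19 -0.26]
delta tool [ 304.4 -540.6    1. ]
t 0.2 pos [139.8 608.8 230.6] x [-0.224 -0.975  0.001] yaw -102.94 z [-0.    -0.001 -1.   ] F [-0.4 -0.5  0.8] w 85.8 q [ 1.6   0.39  0.01 -0.   -1.19 -0.26]
delta tool [ 304.4 -540.6    1.1]$[0]: bad value
$[0]: bad value
$[0]: bad value
$[0]: bad value
$[0]: bad value
```

Every row was refused, so it seems each one needs all its keys. I'll test that with a single row.

```bash
python3 -m jog '[{"hand":85,"dx":20,"dy":-36,"dz":0,"rx":0,"ry":0,"rz":0}]'
```

```text
clock: 0.28
position: [167.7, 584.7, 230.1]
ee_rot: [-0.625, 0.781, 0.0, 0.0]
contact_force: [1.5, 1.2, -0.1]
gripper_width: 84.8
```

```bash
python3 -m jog '[{"hand":85,"dx":20,"dy":-36,"dz":0,"rx":0,"ry":0,"rz":0},{"hand":85,"dx":20,"dy":-36,"dz":0,"rx":0,"ry":0,"rz":0},{"hand":85,"dx":20,"dy":-36,"dz":0,"rx":0,"ry":0,"rz":0},{"hand":85,"dx":20,"dy":-36,"dz":0,"rx":0,"ry":0,"rz":0},{"hand":85,"dx":20,"dy":-36,"dz":0,"rx":0,"ry":0,"rz":0}]'; python3 -m jog '[{"hand":85,"dx":20,"dy":-36,"dz":0,"rx":0,"ry":0,"rz":0},{"hand":85,"dx":20,"dy":-36,"dz":0,"rx":0,"ry":0,"rz":0},{"hand":85,"dx":20,"dy":-36,"dz":0,"rx":0,"ry":0,"rz":0},{"hand":85,"dx":20,"dy":-36,"dz":0,"rx":0,"ry":0,"rz":0},{"hand":85,"dx":20,"dy":-36,"dz":0,"rx":0,"ry":0,"rz":0}]'; python3 -m jog '[{"hand":85,"dx":20,"dy":-36,"dz":0,"rx":0,"ry":0,"rz":0},{"hand":85,"dx":20,"dy":-36,"dz":0,"rx":0,"ry":0,"rz":0},{"hand":60,"dx":20,"dy":-36,"dz":0,"rx":0,"ry":0,"rz":0},{"hand":60,"dx":20,"dy":-36,"dz":0,"rx":0,"ry":0,"rz":0},{"hand":60,"dx":4,"dy":0,"dz":0,"rx":0,"ry":0,"rz":0}]'
```

```text
clock: 0.7
position: [324.5, 442.2, 231.3]
ee_rot: [-0.623, 0.782, 0.0, -0.0]
contact_force: [0.1, 0.9, 0.9]
gripper_width: 85.1
clock: 1.12
position: [477.7, 304.4, 231.4]
ee_rot: [-0.623, 0.782, 0.0, 0.0]
contact_force: [0.9, 1.4, 0.0]
gripper_width: 85.4
clock: 1.53
position: [602.1, 187.6, 230.0]
ee_rot: [-0.621, 0.784, -0.001, -0.0]
contact_force: [-0.3, 0.7, 0.2]
gripper_width: 60.3
```

```bash
python3 -m jog '[{"hand":60,"dx":0,"dy":0,"dz":0,"rx":0,"ry":0,"rz":0.124},{"hand":60,"dx":0,"dy":0,"dz":0,"rx":0,"ry":0,"rz":0.124},{"hand":60,"dx":0,"dy":0,"dz":0,"rx":0,"ry":0,"rz":0.124},{"hand":60,"dx":0,"dy":0,"dz":0,"rx":0,"ry":0,"rz":0.124},{"hand":60,"dx":0,"dy":0,"dz":0,"rx":0,"ry":0,"rz":0.124}]'
python3 -m jog '[{"hand":60,"dx":0,"dy":0,"dz":0,"rx":0,"ry":0,"rz":0.124},{"hand":60,"dx":0,"dy":0,"dz":0,"rx":0,"ry":0,"rz":0.124},{"hand":60,"dx":0,"dy":0,"dz":0,"rx":0,"ry":0,"rz":0.124},{"hand":60,"dx":0,"dy":0,"dz":0,"rx":0,"ry":0,"rz":0.124},{"hand":60,"dx":0,"dy":0,"dz":0,"rx":0,"ry":0,"rz":0.124}]'
python3 -m jog '[{"hand":60,"dx":0,"dy":0,"dz":0,"rx":0,"ry":0,"rz":0.124},{"hand":60,"dx":0,"dy":0,"dz":0,"rx":0,"ry":0,"rz":0.124},{"hand":60,"dx":0,"dy":0,"dz":0,"rx":0,"ry":0,"rz":0.124},{"hand":60,"dx":0,"dy":0,"dz":0,"rx":0,"ry":0,"rz":0.124},{"hand":60,"dx":0,"dy":0,"dz":0,"rx":0,"ry":0,"rz":0.124}]'
python3 -m jog '[{"hand":60,"dx":0,"dy":0,"dz":0,"rx":0,"ry":0,"rz":0.124},{"hand":60,"dx":0,"dy":0,"dz":0,"rx":0,"ry":0,"rz":0.124},{"hand":60,"dx":0,"dy":0,"dz":0,"rx":0,"ry":0,"rz":0.124},{"hand":60,"dx":0,"dy":0,"dz":0,"rx":0,"ry":0,"rz":0.124},{"hand":60,"dx":0,"dy":0,"dz":0,"rx":0,"ry":0,"rz":0.12}]'
python3 -c "
from h import *
to([598.5,191,230]); snap('wrist','wrist1'); to([598.5,191,230])"
```

```text
clock: 1.95
position: [598.0, 191.8, 230.9]
ee_rot: [-0.352, 0.936, 0.0, -0.0]
contact_force: [0.5, 0.0, -0.0]
gripper_width: 60.1
clock: 2.37
position: [597.9, 191.9, 231.0]
ee_rot: [-0.049, 0.999, -0.0, -0.0]
contact_force: [-0.3, -0.7, 0.1]
gripper_width: 60.2
clock: 2.78
position: [597.9, 191.9, 231.0]
ee_rot: [0.258, 0.966, -0.0, -0.0]
contact_force: [-0.0, -0.8, 0.1]
gripper_width: 60.1
clock: 3.2
position: [597.9, 191.9, 231.0]
ee_rot: [0.538, 0.843, -0.0, -0.0]
contact_force: [-0.1, 0.1, -0.0]
gripper_width: 59.7
t 3.2 pos [597.9 191.9 231. ] x [-0.42   0.907  0.   ] yaw 114.85 z [-0.001 -0.    -1.   ] F [-0.1  0.1 -0. ] w 59.7 q [ 0.57  0.39  0.02 -0.   -1.2  -1.7 ]
delta tool [-1.1  0.1  1. ]
t 3.25 pos [597.9 191.9 231. ] x [-0.417  0.909  0.   ] yaw 114.64 z [-0.001 -0.    -1.   ] F [ 0.2 -1.1  1.2] w 60.4 q [ 0.57  0.39  0.02 -0.   -1.2  -1.71]
delta tool [-1.1  0.1  1. ]
```

View pics/wrist1.png

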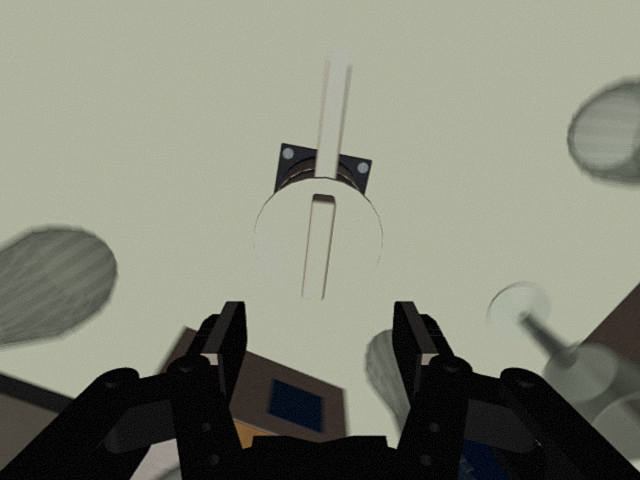

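```bash
cat >> h.py <<'E'
def wray(d,pos,q,u,v,z):
    T=np.array(d['T_tool_cam']);W=np.eye(4);W[:3,:3]=Ro.from_quat(q).as_matrix();W[:3,3]=pos
    C=W@T; r=C[:3,:3]@np.linalg.inv(np.array(d['intrinsics']))@np.array([u,v,1.]); return np.round(C[:3,3]+r*(z-C[2,3])/r[2],1)
E
python3 - <<'E'
from h import *
d=dict(np.load('pics/wrist1.npz'));s=arm.read_state();p,q=s['position'],s['ee_rot']
a=wray(d,p,q,322.5,199,160);b=wray(d,p,q,313.5,298,160);m=wray(d,p,q,339,54,130)
print('rib',a,b,(a+b)/2,np.linalg.norm(a-b),np.degrees(np.arctan2(*(a-b)[1::-1])),'tip',m)
l=wray(d,p,q,254,240,140);r=wray(d,p,q,383,240,140);print('plate',l,r,(l+r)/2,np.linalg.norm(l-r))
c=(a+b)/2;print(np.degrees(np.arctan2(*(m-c)[1::-1])),np.linalg.norm((m-c)[:2]))
E
```

```text
rib [565.8 180.  160. ] [625.2 201.2 160. ] [595.5 190.6 160. ] 63.06980259997656 -160.3583977377326 tip [490.2 156.  130. ]
plate [612.8 153.2 140. ] [578.2 228.9 140. ] [595.5  191.05 140.  ] 83.23250566935971
-161.8102527308293 110.83884698065026
```

The wrist view shows the rib from (322,199) to (313,298), measured 63 mm long, and a plate 83 mm across. Both fit the given sizes. The axis comes out near (597,191) and the spout points along -161°. I'll align with the rib and descend over it.

```bash
python3 -m jog '[{"hand":40,"dx":0,"dy":0,"dz":0,"rx":0,"ry":0,"rz":0.105},{"hand":40,"dx":-0.5,"dy":-1,"dz":20,"rx":0,"ry":0,"rz":0},{"hand":40,"dx":0,"dy":0,"dz":30,"rx":0,"ry":0,"rz":0},{"hand":40,"dx":0,"dy":0,"dz":30,"rx":0,"ry":0,"rz":0},{"hand":40,"dx":0,"dy":0,"dz":0,"rx":0,"ry":0,"rz":0}]'
python3 -m jog '[{"hand":10,"dx":0,"dy":0,"dz":3,"rx":0,"ry":0,"rz":0},{"hand":10,"dx":0,"dy":0,"dz":0,"rx":0,"ry":0,"rz":0},{"hand":10,"dx":0,"dy":0,"dz":0,"rx":0,"ry":0,"rz":0},{"hand":10,"dx":0,"dy":0,"dz":0,"rx":0,"ry":0,"rz":0},{"hand":10,"dx":0,"dy":0,"dz":0,"rx":0,"ry":0,"rz":0}]'
python3 -c "
from h import *
to([597,191,140]); snap('wrist','wrist2');snap('side','side2')"
```

```text
clock: 3.67
position: [593.3, 189.5, 144.6]
ee_rot: [0.579, 0.815, -0.006, -0.004]
contact_force: [-1.4, -0.0, -1.3]
gripper_width: 40.1
clock: 4.08
position: [598.3, 191.3, 149.9]
ee_rot: [0.579, 0.815, 0.001, 0.001]
contact_force: [1.0, -0.7, 0.1]
gripper_width: 12.4
t 4.08 pos [598.3 191.3 149.9] x [-0.329  0.944  0.   ] yaw 109.2 z [ 0.003  0.001 -1.   ] F [ 1.  -0.7  0.1] w 12.4 q [ 0.57  0.45 -0.1   0.   -1.02 -1.8 ]
delta tool [ 0.1 -1.4  9.9]
```

View pics/wrist2.png

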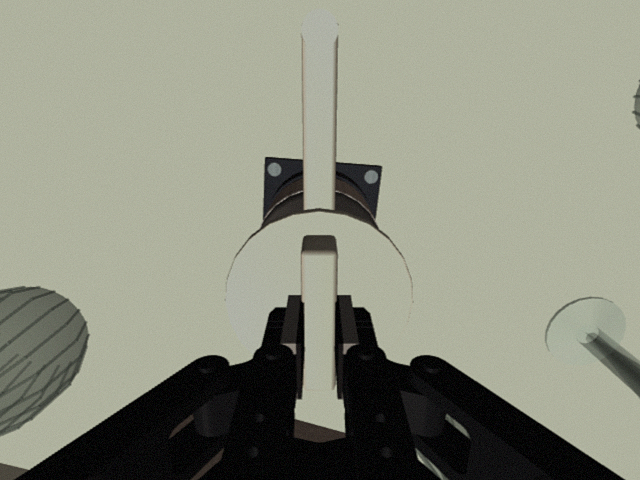

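```bash
python3 -c "
import cv2
s=cv2.imread('pics/side2.png');cv2.imwrite('pics/s2c.png',cv2.resize(s[100:260,200:400],None,fx=3.5,fy=3.5,interpolation=cv2.INTER_CUBIC))"
```

```text
(no output)
```

View pics/s2c.png

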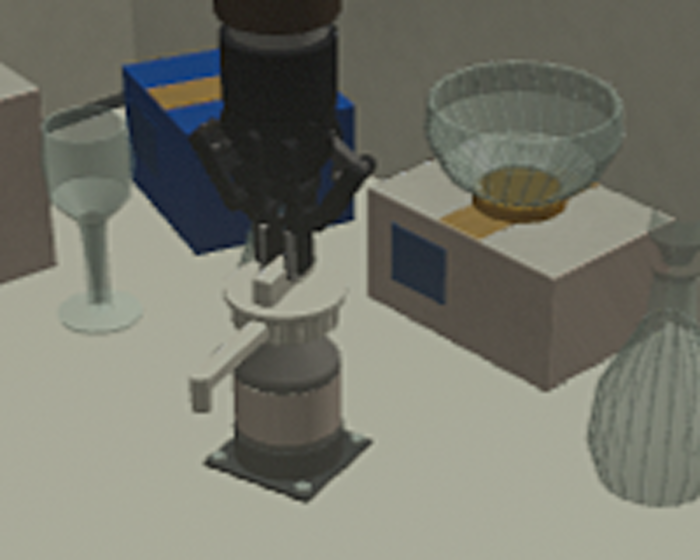

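The fingers straddle the rib, which runs up the middle of the picture at column 320. I'll open slightly, go down to the plate, then close and press.

```bash
python3 -m jog '[{"hand":22,"dx":0,"dy":0,"dz":0,"rx":0,"ry":0,"rz":0},{"hand":22,"dx":0,"dy":-1,"dz":4,"rx":0,"ry":0,"rz":0},{"hand":22,"dx":0,"dy":0,"dz":4,"rx":0,"ry":0,"rz":0},{"hand":10,"dx":0,"dy":0,"dz":0,"rx":0,"ry":0,"rz":0},{"hand":10,"dx":0,"dy":0,"dz":0,"rx":0,"ry":0,"rz":0}]'
python3 -m jog '[{"hand":10,"dx":0,"dy":0,"dz":0,"rx":0,"ry":0,"rz":0},{"hand":10,"dx":0,"dy":0,"dz":2,"rx":0,"ry":0,"rz":0},{"hand":10,"dx":0,"dy":0,"dz":2,"rx":0,"ry":0,"rz":0},{"hand":10,"dx":0,"dy":0,"dz":0,"rx":0,"ry":0,"rz":0}]'
```

```text
clock: 4.6
position: [596.4, 190.6, 140.7]
ee_rot: [0.579, 0.815, -0.0, 0.0]
contact_force: [-1.2, -2.3, 3.0]
gripper_width: 12.8
clock: 4.93
position: [596.6, 190.6, 138.0]
ee_rot: [0.579, 0.815, 0.0, 0.001]
contact_force: [-3.1, -1.7, 11.2]
gripper_width: 12.9
```

```bash
python3 -m jog '[{"hand":10,"dx":0,"dy":0,"dz":2,"rx":0,"ry":0,"rz":0},{"hand":10,"dx":0,"dy":0,"dz":2,"rx":0,"ry":0,"rz":0},{"hand":10,"dx":0,"dy":0,"dz":0,"rx":0,"ry":0,"rz":0}]'
python3 -m jog '[{"hand":10,"dx":0,"dy":0,"dz":2,"rx":0,"ry":0,"rz":0},{"hand":10,"dx":0,"dy":0,"dz":1.5,"rx":0,"ry":0,"rz":0},{"hand":10,"dx":0,"dy":0,"dz":0,"rx":0,"ry":0,"rz":0}]'
```

```text
clock: 5.18
position: [596.7, 190.6, 134.7]
ee_rot: [0.579, 0.815, 0.0, 0.001]
contact_force: [-3.5, -2.4, 13.4]
gripper_width: 12.3
clock: 5.43
position: [596.7, 190.6, 132.6]
ee_rot: [0.579, 0.815, 0.0, 0.001]
contact_force: [-5.5, -1.7, 15.6]
gripper_width: 12.4
```

```bash
python3 -m jog '[{"hand":10,"dx":0,"dy":0,"dz":1.5,"rx":0,"ry":0,"rz":0},{"hand":10,"dx":0,"dy":0,"dz":1.5,"rx":0,"ry":0,"rz":0},{"hand":10,"dx":0,"dy":0,"dz":0,"rx":0,"ry":0,"rz":0}]'
```

```text
clock: 5.68
position: [596.8, 190.6, 132.5]
ee_rot: [0.579, 0.816, 0.001, 0.002]
contact_force: [-10.6, -2.8, 27.8]
gripper_width: 12.6
```

The cap is at its bottom stop at 28 N. Now I'll turn it anticlockwise, which is negative rz.

```bash
python3 -m jog '[{"hand":10,"dx":0,"dy":0,"dz":0,"rx":0,"ry":0,"rz":-0.08},{"hand":10,"dx":0,"dy":0,"dz":0,"rx":0,"ry":0,"rz":-0.08},{"hand":10,"dx":0,"dy":0,"dz":0,"rx":0,"ry":0,"rz":-0.08}]'; python3 -c "
from h import *
to([597,191,132])
print(arm.read_state()['wrist_torque'])"
```

```text
clock: 5.93
position: [597.2, 190.5, 132.5]
ee_rot: [0.475, 0.88, 0.001, 0.002]
contact_force: [-8.2, -3.8, 27.2]
gripper_width: 12.4
t 5.93 pos [597.2 190.5 132.5] x [-0.548  0.836 -0.003] yaw 123.25 z [ 0.004 -0.001 -1.   ] F [-8.2 -3.8 27.2] w 12.4 q [ 0.57  0.47 -0.12  0.   -0.98 -1.56]
delta tool [0.6 0.1 0.5]
[-0.94997305  2.86205671 -0.13716167]
```

```bash
python3 -m jog '[{"hand":10,"dx":0,"dy":0,"dz":0,"rx":0,"ry":0,"rz":-0.1},{"hand":10,"dx":0,"dy":0,"dz":0,"rx":0,"ry":0,"rz":-0.1},{"hand":10,"dx":0,"dy":0,"dz":0,"rx":0,"ry":0,"rz":-0.1},{"hand":10,"dx":0,"dy":0,"dz":0,"rx":0,"ry":0,"rz":-0.1},{"hand":10,"dx":0,"dy":0,"dz":0,"rx":0,"ry":0,"rz":-0.1}]';python3 -m jog '[{"hand":10,"dx":0,"dy":0,"dz":0,"rx":0,"ry":0,"rz":-0.1},{"hand":10,"dx":0,"dy":0,"dz":0,"rx":0,"ry":0,"rz":-0.1},{"hand":10,"dx":0,"dy":0,"dz":0,"rx":0,"ry":0,"rz":-0.1},{"hand":10,"dx":0,"dy":0,"dz":0,"rx":0,"ry":0,"rz":-0.1},{"hand":10,"dx":0,"dy":0,"dz":0,"rx":0,"ry":0,"rz":-0.06}]'; python3 -c "
from h import *
to([597,191,132])
print(arm.read_state()['wrist_torque'])
snap('wrist','wrist3')"
```

```text
clock: 6.35
position: [597.6, 190.0, 132.5]
ee_rot: [0.242, 0.97, 0.0, 0.002]
contact_force: [-7.5, -4.9, 26.5]
gripper_width: 12.5
clock: 6.77
position: [598.1, 189.9, 132.5]
ee_rot: [0.015, 1.0, -0.001, 0.003]
contact_force: [-6.1, -6.3, 23.9]
gripper_width: 12.8
t 6.77 pos [598.1 189.9 132.5] x [-1.     0.03  -0.006] yaw 178.28 z [ 0.006 -0.001 -1.   ] F [-6.1 -6.3 23.9] w 12.8 q [ 0.57  0.47 -0.12  0.   -0.97 -0.6 ]
delta tool [1.2 1.1 0.5]
[-1.6010409   2.07389831 -0.16356267]
```

View pics/wrist3.png

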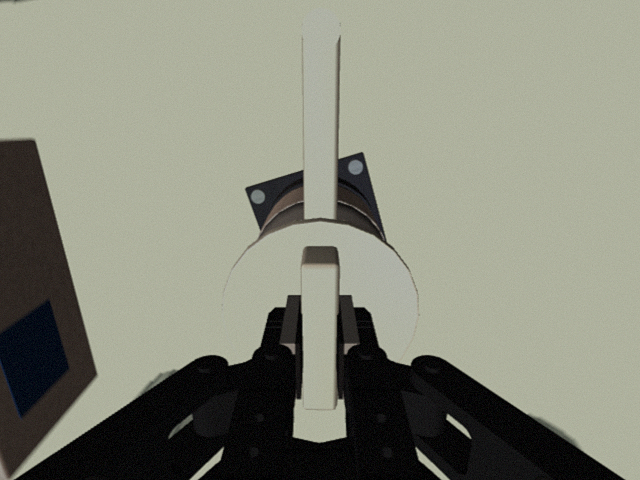

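The cap has turned with the gripper: the holder plate is now skewed against the rib by about 70°. I'll give it a touch more turn, then release and rise.

```bash
python3 -m jog '[{"hand":10,"dx":0,"dy":0,"dz":0,"rx":0,"ry":0,"rz":-0.03},{"hand":10,"dx":0,"dy":0,"dz":0,"rx":0,"ry":0,"rz":0},{"hand":26,"dx":0,"dy":0,"dz":0,"rx":0,"ry":0,"rz":0},{"hand":26,"dx":0,"dy":0,"dz":-2,"rx":0,"ry":0,"rz":0},{"hand":26,"dx":0,"dy":0,"dz":-4,"rx":0,"ry":0,"rz":0}]'; python3 -m jog '[{"hand":26,"dx":0,"dy":0,"dz":-6,"rx":0,"ry":0,"rz":0},{"hand":26,"dx":0,"dy":0,"dz":-8,"rx":0,"ry":0,"rz":0},{"hand":26,"dx":0,"dy":0,"dz":-10,"rx":0,"ry":0,"rz":0},{"hand":26,"dx":0,"dy":0,"dz":-10,"rx":0,"ry":0,"rz":0},{"hand":26,"dx":0,"dy":0,"dz":-20,"rx":0,"ry":0,"rz":0}]'
python3 -m jog '[{"hand":40,"dx":0,"dy":0,"dz":-25,"rx":0,"ry":0,"rz":0},{"hand":40,"dx":0,"dy":0,"dz":-25,"rx":0,"ry":0,"rz":0},{"hand":40,"dx":0,"dy":0,"dz":0,"rx":0,"ry":0,"rz":0}]'
python3 -c "
from h import *
to([597,191,132])
snap('wrist','wrist4');snap('side','side4');to([597,191,132])
s=cv2.imread('pics/side4.png');cv2.imwrite('pics/s4c.png',cv2.resize(s[100:260,200:400],None,fx=3.5,fy=3.5,interpolation=cv2.INTER_CUBIC))"
```

```text
clock: 7.23
position: [601.8, 191.1, 137.0]
ee_rot: [0.002, 1.0, 0.001, 0.007]
contact_force: [6.6, -4.2, 10.7]
gripper_width: 25.7
clock: 7.65
position: [594.2, 190.3, 183.4]
ee_rot: [0.003, 1.0, -0.001, -0.003]
contact_force: [0.5, 0.5, -1.0]
gripper_width: 25.8
clock: 7.9
position: [598.3, 191.8, 241.3]
ee_rot: [0.002, 1.0, 0.002, 0.004]
contact_force: [0.1, 0.1, 0.9]
gripper_width: 40.3
t 7.9 pos [598.3 191.8 241.3] x [-1.     0.005 -0.008] yaw 179.72 z [ 0.008  0.003 -1.   ] F [0.1 0.1 0.9] w 40.3 q [ 0.57  0.38  0.02  0.   -1.21 -0.57]
delta tool [  2.2  -1.2 109.3]
t 8.0 pos [596.1 191.2 236.5] x [-1.     0.006 -0.   ] yaw 179.66 z [ 0.     0.001 -1.   ] F [ 0.  -0.1 -1.3] w 40.0 q [ 0.57  0.38  0.02 -0.   -1.21 -0.57]
delta tool [ -0.9  -0.4 104.5]
```

View pics/s4c.png

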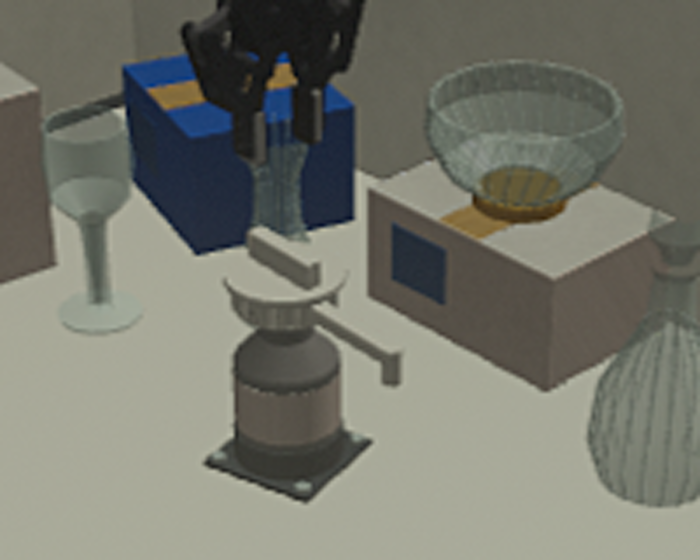

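View pics/wrist4.png

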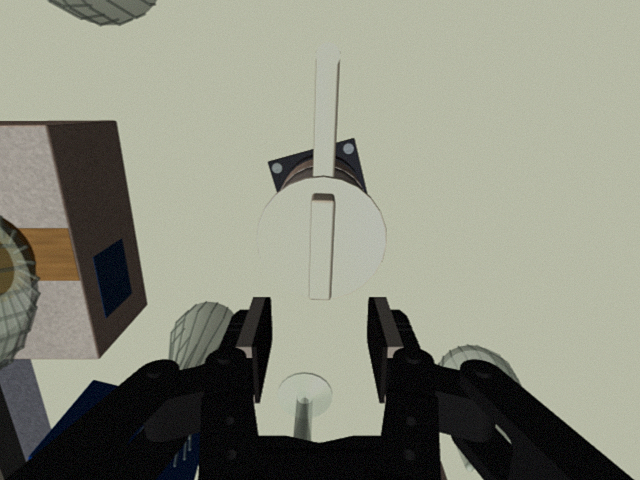

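The cap now stands clear of the neck and the spout points at the camera side. I'll measure its height and the mouth.

```bash
python3 - <<'E'
from h import *
d=dict(np.load('pics/wrist4.npz'));st=arm.read_state();p,q=st['position'],st['ee_rot']
for zz,zt in((172,142),(160,130)):
    a=wray(d,p,q,323,196,zz);b=wray(d,p,q,319.5,298,zz);m=wray(d,p,q,328.5,53,zt);l=wray(d,p,q,257,240,zz-20);r=wray(d,p,q,387,240,zz-20)
    print(zz,'rib',a,b,(a+b)/2,np.linalg.norm(a-b),'dir',np.degrees(np.arctan2(*(a-b)[1::-1])),'tip',m,'pl',(l+r)/2,np.linalg.norm(l-r))
s=dict(np.load('pics/side4.npz'));S=lambda u,v,z:np.round(ray(s,200+(u+.5)/3.5-.5,100+(v+.5)/3.5-.5,z),1)
print('mouth side',S(391,381,116),S(391,381,104),'plate c',S(285,275,152),S(285,275,140))
def w(d,u,v):
    K=d['intrinsics'];z=d['depth'][v,u];c=np.linalg.inv(K)@np.array([u,v,1.])*z;return np.round(d['R'].T@(c-d['t']),1)
for u,v in((250,285),(320,285),(260,287)): print('depth plate',w(s,200+int(u/3.5),100+int(v/3.5)))
t=snap('top','top4')
print(proj(t,[597,191,152]),proj(t,[597,81,142]))
for u,v in((255,225),(268,222),(255,218)):print(w(t,u,v))
cv2.imwrite('pics/t4c.png',cv2.resize(cv2.imread('pics/top4.png')[180:280,220:420],None,fx=4,fy=4,interpolation=cv2.INTER_CUBIC))
E
```

```text
172 rib [592.8 155.1 172. ] [595.1 217.8 172. ] [593.95 186.45 172.  ] 62.74217082632703 dir -92.10081709848295 tip [589.1  80.  142. ] pl [593.3 187.7 152. ] 81.6022058525381
160 rib [592.7 157.8 160. ] [595.1 224.1 160. ] [593.9  190.95 160.  ] 66.34342469303192 dir -92.07315014884641 tip [588.8  78.6 130. ] pl [593.25 191.9  140.  ] 85.90209543427922
mouth side [596.2  84.8 116. ] [609.4  98.4 104. ] plate c [596.7 189.7 152. ] [610.7 205.9 140. ]
depth plate [566.7 191.  155.4]
depth plate [603.2 161.7 153.7]
depth plate [569.1 183.  155.2]
[259.44717643 219.36060488] [299.33883974 221.14599397]
[554.3 182.1 298.7]
[590.6 167.3 149.9]
[570.1 181.7 307.5]
```

View pics/t4c.png

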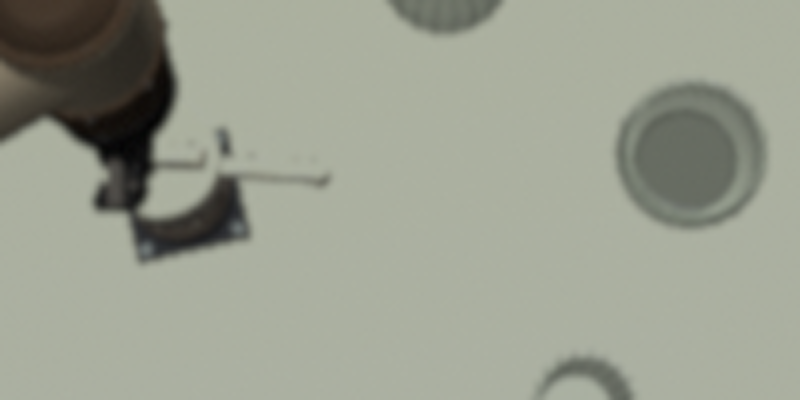

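The plate depth reads about 153 mm (152 expected), so the cap has sprung up. The spout points along about -92°, which puts the mouth near (595,81). Next I'll go behind the bowl, on its -y side, with the tool's y axis along the push line.

```bash
python3 -m jog '[{"hand":50,"dx":0,"dy":0,"dz":0,"rx":0,"ry":0,"rz":-0.1},{"hand":50,"dx":0,"dy":0,"dz":0,"rx":0,"ry":0,"rz":-0.055},{"hand":50,"dx":1.5,"dy":-39,"dz":0,"rx":0,"ry":0,"rz":0},{"hand":50,"dx":1.5,"dy":-39,"dz":0,"rx":0,"ry":0,"rz":0},{"hand":50,"dx":1.5,"dy":-39,"dz":0,"rx":0,"ry":0,"rz":0}]'
python3 -m jog '[{"hand":50,"dx":1.5,"dy":-39,"dz":0,"rx":0,"ry":0,"rz":0},{"hand":50,"dx":1.5,"dy":-39,"dz":0,"rx":0,"ry":0,"rz":0},{"hand":50,"dx":1.5,"dy":-39,"dz":0,"rx":0,"ry":0,"rz":0},{"hand":50,"dx":1.5,"dy":-39,"dz":0,"rx":0,"ry":0,"rz":0},{"hand":50,"dx":1.5,"dy":-39,"dz":0,"rx":0,"ry":0,"rz":0}]'
python3 -m jog '[{"hand":50,"dx":1.5,"dy":-39,"dz":0,"rx":0,"ry":0,"rz":0},{"hand":50,"dx":1.5,"dy":-39,"dz":0,"rx":0,"ry":0,"rz":0},{"hand":50,"dx":1.5,"dy":-39,"dz":0,"rx":0,"ry":0,"rz":0},{"hand":50,"dx":0,"dy":-30,"dz":0,"rx":0,"ry":0,"rz":0},{"hand":50,"dx":0,"dy":0,"dz":0,"rx":0,"ry":0,"rz":0}]'
python3 -c "
from h import *
to([648.4,-273.6,100])
snap('wrist','wrist5');snap('side','side5');snap('top','top5')
cv2.imwrite('pics/t5c.png',cv2.resize(cv2.imread('pics/top5.png')[180:290,220:440],None,fx=3.6,fy=3.6,interpolation=cv2.INTER_CUBIC))"
```

```text
clock: 8.47
position: [608.2, 73.7, 233.7]
ee_rot: [-0.075, 0.997, -0.0, -0.002]
contact_force: [0.8, -0.0, -0.4]
gripper_width: 49.8
clock: 8.88
position: [629.8, -121.1, 233.8]
ee_rot: [-0.075, 0.997, 0.0, -0.002]
contact_force: [0.9, 0.1, 0.6]
gripper_width: 50.2
clock: 9.3
position: [647.0, -270.6, 232.4]
ee_rot: [-0.071, 0.997, 0.0, -0.002]
contact_force: [-0.1, 0.5, -1.1]
gripper_width: 50.1
t 9.3 pos [ 647.  -270.6  232.4] x [-0.99  -0.142  0.005] yaw -171.81 z [-0.005  0.    -1.   ] F [-0.1  0.5 -1.1] w 50.1 q [-0.17  0.52  0.23  0.   -1.28  0.31]
delta tool [ -1.6  -3.3 132.4]
```

View pics/t5c.png

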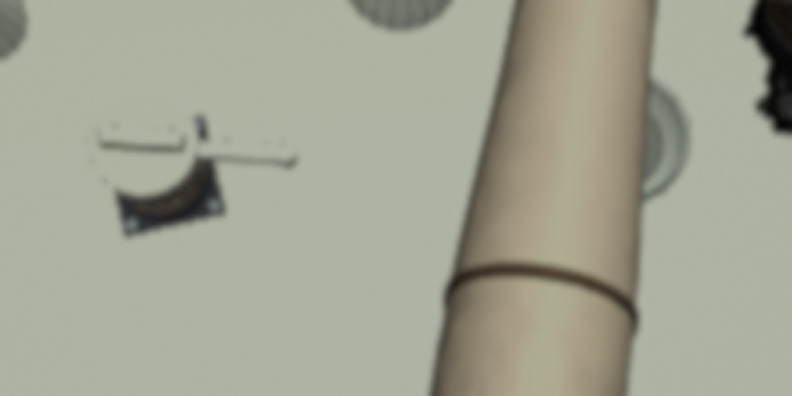

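View pics/side5.png

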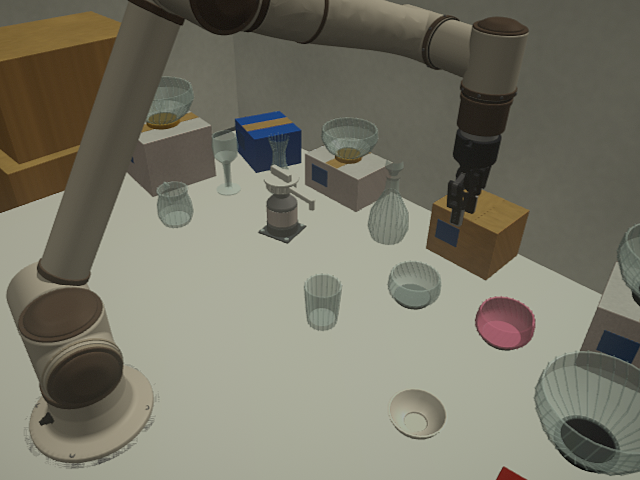

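View pics/wrist5.png

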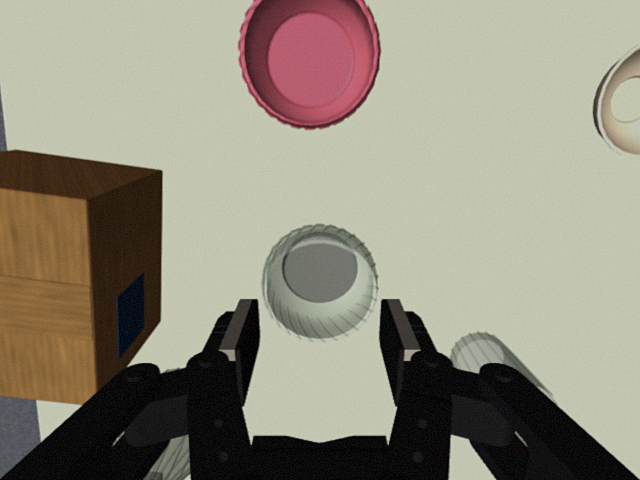

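```bash
python3 - <<'E'
from h import *
t=dict(np.load('pics/top5.npz'));P=lambda u,v,z:np.round(ray(t,220+(u+.5)/3.6-.5,180+(v+.5)/3.6-.5,z),1)
print('tip lower corner',P(297,162,142),'spout root lower',P(212,157,142),'rib lower',P(100,146,172),P(184,150,172))
print('rib tip end mid',P(185,141,172),'plate bottom edge',P(150,196,152))
import math
for p in ([595,81,142],[594,74,142],[587,74,142]): 
    u=proj(t,p); print(p,(u-[220,180]+.5)*3.6)
cv2.imwrite('pics/t5d.png',cv2.resize(cv2.imread('pics/top5.png')[205:245,240:310],None,fx=11,fy=11,interpolation=cv2.INTER_CUBIC))
cv2.imwrite('pics/s5d.png',cv2.resize(cv2.imread('pics/side5.png')[155:245,250:330],None,fx=6.6,fy=6.6,interpolation=cv2.INTER_CUBIC))
E
```

```text
tip lower corner [587.3  72.9 142. ] spout root lower [589.4 138.7 142. ] rib lower [589.9 221.  172. ] [588.6 157.4 172. ]
rib tip end mid [595.6 156.9 172. ] plate bottom edge [555.9 183.9 152. ]
[595, 81, 142] [287.33020629 152.46405399]
[594, 74, 142] [296.32939126 153.98446341]
[587, 74, 142] [296.02276374 162.88092937]
```

View pics/t5d.png

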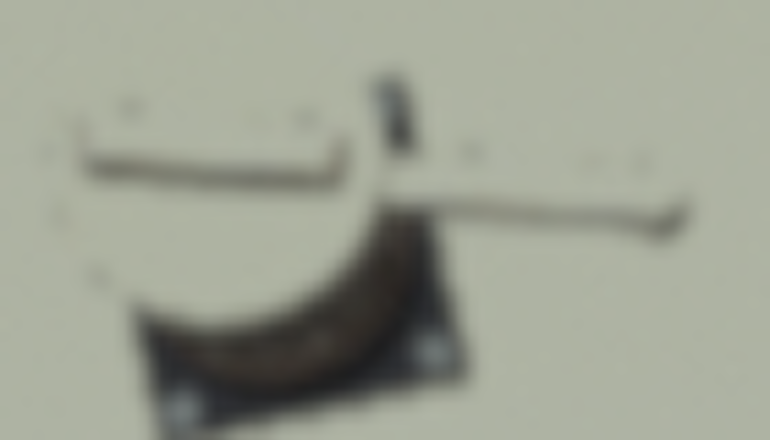

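View pics/s5d.png

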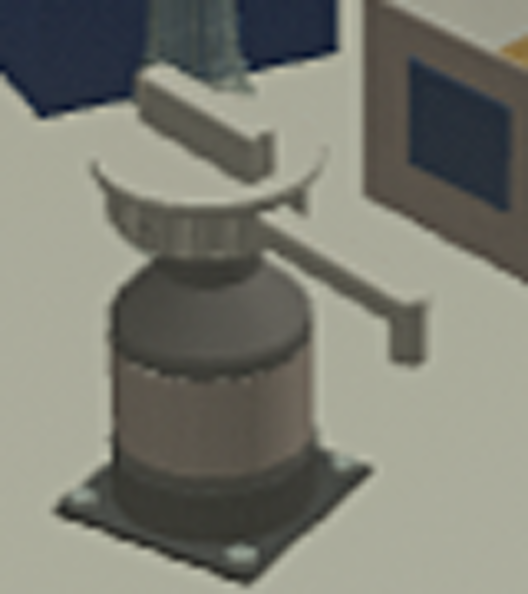

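```bash
python3 -m jog '[{"hand":50,"dx":-1.5,"dy":0,"dz":40,"rx":0,"ry":0,"rz":-0.008},{"hand":50,"dx":0,"dy":0,"dz":40,"rx":0,"ry":0,"rz":0},{"hand":50,"dx":0,"dy":0,"dz":40,"rx":0,"ry":0,"rz":0},{"hand":50,"dx":0,"dy":0,"dz":40,"rx":0,"ry":0,"rz":0},{"hand":50,"dx":0,"dy":0,"dz":0,"rx":0,"ry":0,"rz":0}]'
python3 -c "
from h import *
to([648.1,-270.6,14])"
```

```text
clock: 9.87
position: [643.4, -261.4, 65.7]
ee_rot: [-0.078, 0.997, 0.004, -0.009]
contact_force: [-2.0, 1.3, -2.4]
gripper_width: 49.9
t 9.87 pos [ 643.4 -261.4   65.7] x [-0.988 -0.156  0.017] yaw -171.0 z [-0.018  0.006 -1.   ] F [-2.   1.3 -2.4] w 49.9 q [-0.16  0.65  0.02 -0.   -0.96  0.31]
delta tool [ -4.1 -10.3  51.6]
```

```bash
python3 -m jog '[{"hand":50,"dx":0,"dy":0,"dz":0,"rx":0,"ry":0,"rz":0},{"hand":50,"dx":0,"dy":0,"dz":0,"rx":0,"ry":0,"rz":0}]'
python3 -c "
from h import *
to([648.1,-270.6,14])"
```

```text
clock: 10.03
position: [651.5, -264.9, 78.5]
ee_rot: [-0.08, 0.997, -0.001, 0.002]
contact_force: [0.2, -0.2, 1.5]
gripper_width: 50.3
t 10.03 pos [ 651.5 -264.9   78.5] x [-0.987 -0.159 -0.003] yaw -170.87 z [ 0.003 -0.002 -1.   ] F [ 0.2 -0.2  1.5] w 50.3 q [-0.16  0.64  0.04  0.   -0.97  0.31]
delta tool [ 4.5 -4.9 64.5]
```

```bash
python3 -m jog '[{"hand":50,"dx":0,"dy":-8,"dz":0,"rx":0,"ry":0,"rz":0},{"hand":50,"dx":0,"dy":0,"dz":0,"rx":0,"ry":0,"rz":0},{"hand":50,"dx":0,"dy":0,"dz":0,"rx":0,"ry":0,"rz":0},{"hand":50,"dx":0,"dy":0,"dz":0,"rx":0,"ry":0,"rz":0}]'
python3 -c "
from h import *
to([648.1,-272.6,14])"
```

```text
clock: 10.37
position: [651.5, -273.6, 77.5]
ee_rot: [-0.078, 0.997, -0.0, 0.001]
contact_force: [-0.1, 0.8, -0.6]
gripper_width: 50.1
t 10.37 pos [ 651.5 -273.6   77.5] x [-0.988 -0.156 -0.003] yaw -171.03 z [ 0.003 -0.    -1.   ] F [-0.1  0.8 -0.6] w 50.1 q [-0.17  0.64  0.05 -0.   -0.97  0.33]
delta tool [ 3.4  1.6 63.5]
```

```bash
python3 -m jog '[{"hand":50,"dx":3,"dy":0,"dz":16,"rx":0,"ry":0,"rz":0},{"hand":50,"dx":0,"dy":0,"dz":16,"rx":0,"ry":0,"rz":0},{"hand":50,"dx":0,"dy":0,"dz":16,"rx":0,"ry":0,"rz":0},{"hand":50,"dx":0,"dy":0,"dz":12,"rx":0,"ry":0,"rz":0},{"hand":50,"dx":0,"dy":0,"dz":0,"rx":-0.06,"ry":0,"rz":0}]'
python3 -m jog '[{"hand":50,"dx":0,"dy":0,"dz":0,"rx":-0.06,"ry":0,"rz":0},{"hand":50,"dx":0,"dy":0,"dz":0,"rx":0,"ry":0,"rz":0},{"hand":50,"dx":0,"dy":0,"dz":0,"rx":0,"ry":0,"rz":0}]'
python3 -c "
from h import *
to([648.1,-272.6,14])
snap('wrist','wrist6');snap('side','side6')
cv2.imwrite('pics/s6.png',cv2.resize(cv2.imread('pics/side6.png')[180:360,340:560],None,fx=3.3,fy=3.3,interpolation=cv2.INTER_CUBIC))"
```

```text
clock: 10.78
position: [644.9, -270.8, 12.2]
ee_rot: [-0.08, 0.996, 0.032, -0.006]
contact_force: [-1.0, -0.1, -0.6]
gripper_width: 49.8
clock: 11.03
position: [648.4, -274.8, 16.0]
ee_rot: [-0.077, 0.995, 0.059, -0.004]
contact_force: [0.4, -1.0, 0.3]
gripper_width: 50.1
t 11.03 pos [ 648.4 -274.8   16. ] x [-0.988 -0.155 -0.001] yaw -171.1 z [-0.017  0.117 -0.993] F [ 0.4 -1.   0.3] w 50.1 q [-0.22  0.74  0.1  -0.13 -0.98  0.45]
delta tool [-0.   2.   2.2]
```

View pics/s6.png

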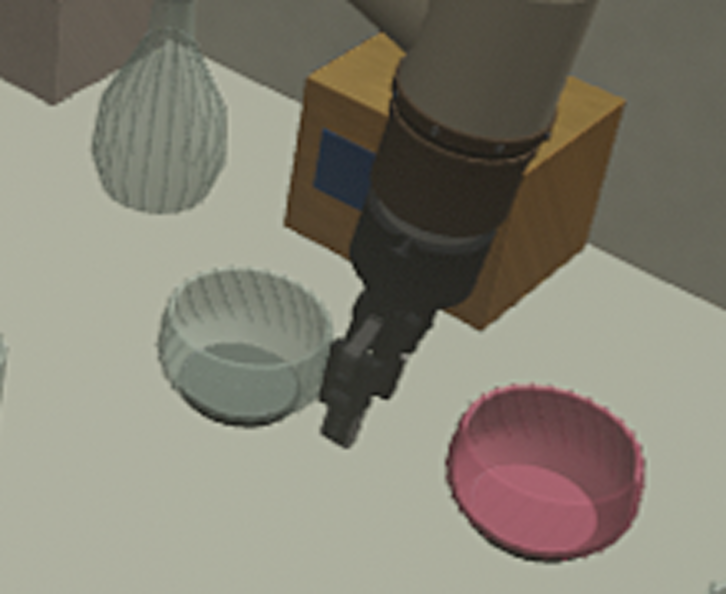

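View pics/wrist6.png

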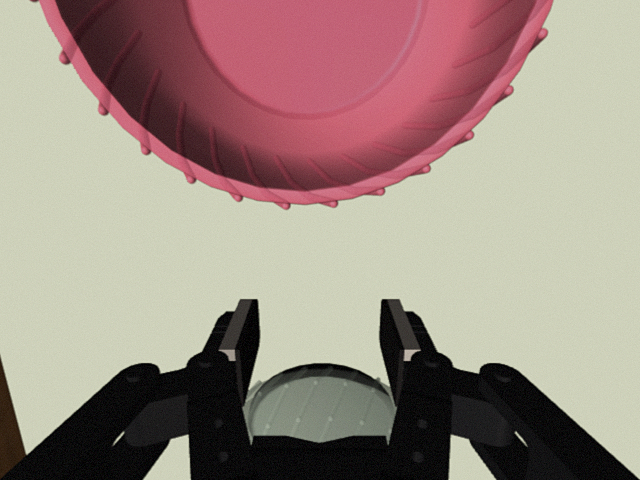

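The bowl sits centred ahead of the open fingers, in its gap between the pads. Now I'll push gently.

```bash
python3 -m jog '[{"hand":50,"dx":0,"dy":5,"dz":0.8,"rx":0,"ry":0,"rz":0},{"hand":50,"dx":0,"dy":5,"dz":0.6,"rx":0,"ry":0,"rz":0},{"hand":50,"dx":0,"dy":5,"dz":0.6,"rx":0,"ry":0,"rz":0},{"hand":50,"dx":0,"dy":5,"dz":0.6,"rx":0,"ry":0,"rz":0},{"hand":50,"dx":0,"dy":6,"dz":0.7,"rx":0,"ry":0,"rz":0}]'
python3 -m jog '[{"hand":50,"dx":0,"dy":7,"dz":0.8,"rx":0,"ry":0,"rz":0},{"hand":50,"dx":0,"dy":7,"dz":0.8,"rx":0,"ry":0,"rz":0},{"hand":50,"dx":0,"dy":7,"dz":0.8,"rx":0,"ry":0,"rz":0},{"hand":50,"dx":0,"dy":7,"dz":0.8,"rx":0,"ry":0,"rz":0},{"hand":50,"dx":0,"dy":7,"dz":0.8,"rx":0,"ry":0,"rz":0}]'
python3 -c "
from h import *
to([648.1,-272.6,14])
snap('wrist','wrist7');snap('side','side7')
cv2.imwrite('pics/s7.png',cv2.resize(cv2.imread('pics/side7.png')[180:360,340:560],None,fx=3.3,fy=3.3,interpolation=cv2.INTER_CUBIC))"
```

```text
clock: 11.55
position: [644.1, -247.4, 15.9]
ee_rot: [-0.079, 0.995, 0.059, -0.004]
contact_force: [1.1, -1.7, -0.6]
gripper_width: 49.8
clock: 11.97
position: [638.2, -212.3, 15.9]
ee_rot: [-0.078, 0.995, 0.06, -0.005]
contact_force: [-0.3, -0.5, -0.7]
gripper_width: 50.2
t 11.97 pos [ 638.2 -212.3   15.9] x [-0.988 -0.156  0.   ] yaw -171.0 z [-0.019  0.118 -0.993] F [-0.3 -0.5 -0.7] w 50.2 q [-0.14  0.69  0.   -0.14 -0.92  0.38]
delta tool [ -0.3 -60.9  -5.4]
```

View pics/s7.png

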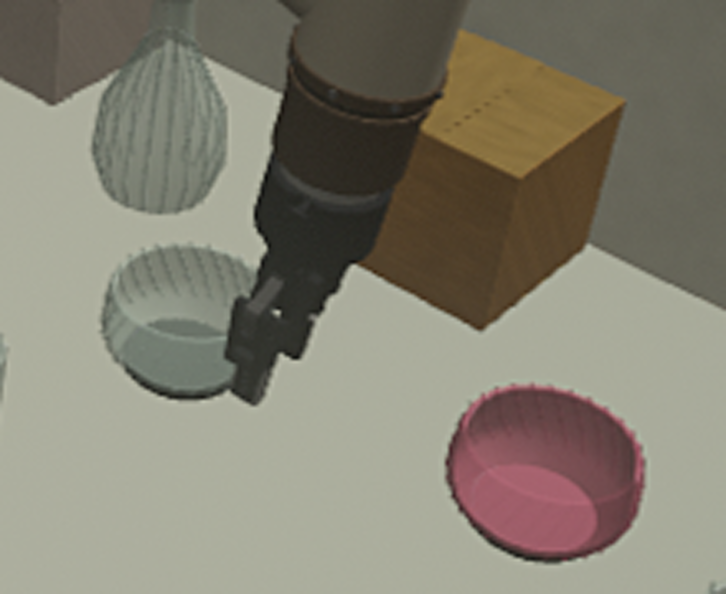

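View pics/wrist7.png

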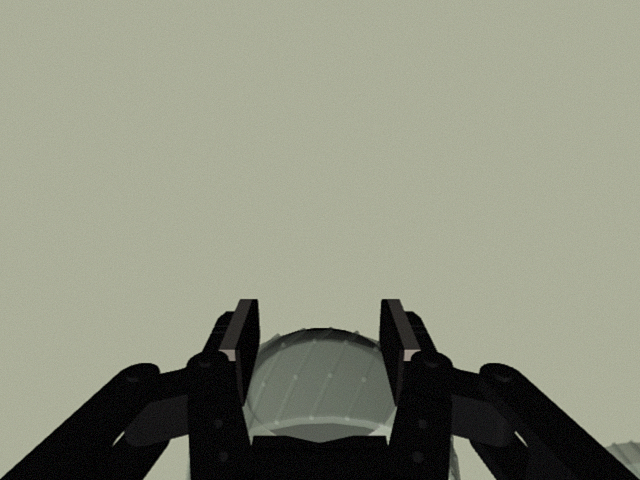

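```bash
python3 -m jog '[{"hand":50,"dx":0,"dy":8,"dz":0.95,"rx":0,"ry":0,"rz":0},{"hand":50,"dx":0,"dy":9,"dz":1.1,"rx":0,"ry":0,"rz":0},{"hand":50,"dx":0,"dy":10,"dz":1.2,"rx":0,"ry":0,"rz":0},{"hand":50,"dx":0,"dy":10,"dz":1.2,"rx":0,"ry":0,"rz":0},{"hand":50,"dx":0,"dy":10,"dz":1.2,"rx":0,"ry":0,"rz":0}]'
python3 -m jog '[{"hand":50,"dx":0,"dy":10,"dz":1.2,"rx":0,"ry":0,"rz":0},{"hand":50,"dx":0,"dy":10,"dz":1.2,"rx":0,"ry":0,"rz":0},{"hand":50,"dx":0,"dy":10,"dz":1.2,"rx":0,"ry":0,"rz":0},{"hand":50,"dx":0,"dy":10,"dz":1.2,"rx":0,"ry":0,"rz":0},{"hand":50,"dx":0,"dy":10,"dz":1.2,"rx":0,"ry":0,"rz":0}]'
python3 -m jog '[{"hand":50,"dx":0,"dy":10,"dz":1.2,"rx":0,"ry":0,"rz":0},{"hand":50,"dx":0,"dy":10,"dz":1.2,"rx":0,"ry":0,"rz":0},{"hand":50,"dx":0,"dy":10,"dz":1.2,"rx":0,"ry":0,"rz":0},{"hand":50,"dx":0,"dy":10,"dz":1.2,"rx":0,"ry":0,"rz":0},{"hand":50,"dx":0,"dy":10,"dz":1.2,"rx":0,"ry":0,"rz":0}]'
python3 -m jog '[{"hand":50,"dx":0,"dy":9,"dz":1.1,"rx":0,"ry":0,"rz":0},{"hand":50,"dx":0,"dy":8,"dz":1,"rx":0,"ry":0,"rz":0},{"hand":50,"dx":0,"dy":6,"dz":0.7,"rx":0,"ry":0,"rz":0},{"hand":50,"dx":0,"dy":4,"dz":0.5,"rx":0,"ry":0,"rz":0},{"hand":50,"dx":0,"dy":3,"dz":0.4,"rx":0,"ry":0,"rz":0}]'
python3 -c "
from h import *
to([603.8,20.7,14])
snap('wrist','wrist8');snap('side','side8');snap('top','top8')
cv2.imwrite('pics/s8.png',cv2.resize(cv2.imread('pics/side8.png')[150:290,240:440],None,fx=4,fy=4,interpolation=cv2.INTER_CUBIC))
cv2.imwrite('pics/t8.png',cv2.resize(cv2.imread('pics/top8.png')[180:280,240:390],None,fx=5,fy=5,interpolation=cv2.INTER_CUBIC))"
```

```text
clock: 12.48
position: [630.8, -165.2, 15.9]
ee_rot: [-0.078, 0.995, 0.06, -0.005]
contact_force: [0.3, -1.9, 0.1]
gripper_width: 50.2
clock: 12.9
position: [622.9, -115.5, 15.9]
ee_rot: [-0.078, 0.995, 0.06, -0.005]
contact_force: [0.9, -1.8, -0.2]
gripper_width: 49.9
clock: 13.32
position: [615.0, -65.8, 15.9]
ee_rot: [-0.078, 0.995, 0.06, -0.005]
contact_force: [0.7, -2.0, 0.3]
gripper_width: 49.8
clock: 13.73
position: [610.4, -36.5, 15.9]
ee_rot: [-0.078, 0.995, 0.06, -0.005]
contact_force: [0.3, -2.9, 0.7]
gripper_width: 50.0
t 13.73 pos [610.4 -36.5  15.9] x [-0.988 -0.157  0.   ] yaw -170.99 z [-0.019  0.118 -0.993] F [ 0.3 -2.9  0.7] w 50.0 q [ 0.14  0.6  -0.18 -0.17 -0.8   0.13]
delta tool [-2.4 56.8  8.7]
```

View pics/s8.png

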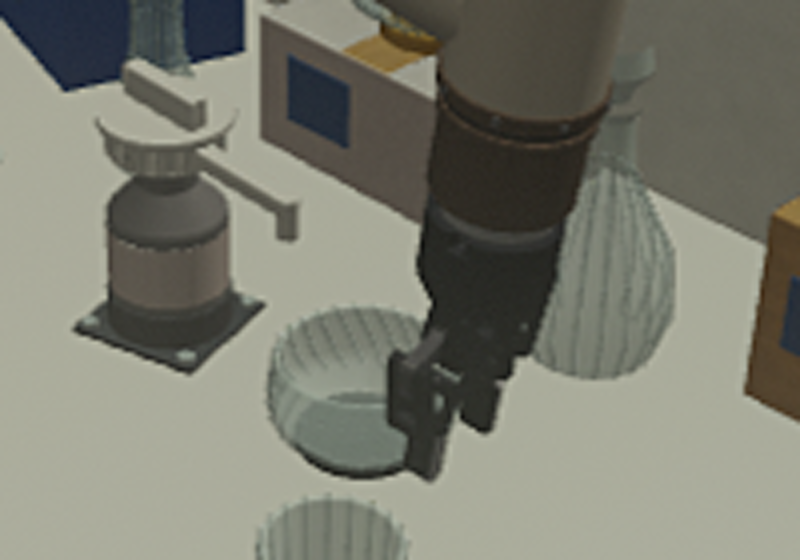

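View pics/t8.png

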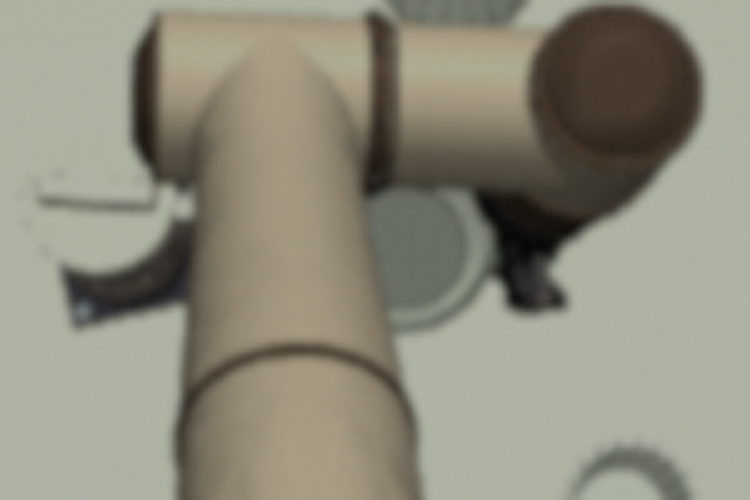

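```bash
cat >> h.py <<'E'
from scipy.optimize import fsolve
th=np.linspace(0,2*np.pi,361)
def circ(d,x,y,r,z): return np.array([proj(d,[x+r*np.cos(a),y+r*np.sin(a),z]) for a in th])
def feats(d,x,y): return np.array([circ(d,x,y,56,28)[:,0].min(),circ(d,x,y,40,0)[:,1].max()])
def bowlfit(d,left,bot,g=(600,0)): return fsolve(lambda p:feats(d,*p)-[left,bot],g)
E
python3 - <<'E'
from h import *
s=dict(np.load('pics/side0.npz')); print(feats(s,636.5,-194.5),bowlfit(s,290+490.5/5-.5,240+346.5/5-.5,(630,-190)))
s=dict(np.load('pics/side8.npz')); b=bowlfit(s,240+267.5/4-.5,150+477.5/4-.5,(600,30)); print(b)
p=np.array([610.4,-36.5]);print(np.linalg.norm(b-p),'dir',(b-p)/np.linalg.norm(b-p))
E
```

```text
[388.26775523 309.74476406] [ 637.71948877 -191.61057101]
[603.46733585  27.03955482]
63.91663992645678 dir [-0.10846415  0.99410036]
```

```bash
python3 -m jog '[{"hand":50,"dx":-0.2,"dy":4,"dz":0.5,"rx":0,"ry":0,"rz":0},{"hand":50,"dx":-0.2,"dy":6,"dz":0.7,"rx":0,"ry":0,"rz":0},{"hand":50,"dx":-0.2,"dy":7,"dz":0.8,"rx":0,"ry":0,"rz":0},{"hand":50,"dx":-0.2,"dy":7,"dz":0.8,"rx":0,"ry":0,"rz":0},{"hand":50,"dx":-0.2,"dy":7,"dz":0.8,"rx":0,"ry":0,"rz":0}]'
python3 -m jog '[{"hand":50,"dx":-0.2,"dy":6,"dz":0.7,"rx":0,"ry":0,"rz":0},{"hand":50,"dx":-0.2,"dy":5,"dz":0.6,"rx":0,"ry":0,"rz":0},{"hand":50,"dx":0,"dy":3,"dz":0.4,"rx":0,"ry":0,"rz":0},{"hand":50,"dx":0,"dy":2,"dz":0.2,"rx":0,"ry":0,"rz":0},{"hand":50,"dx":0,"dy":0,"dz":0,"rx":0,"ry":0,"rz":0}]'
python3 -c "
from h import *
to([602.8,20.5,16])
snap('side','side9');snap('top','top9')
cv2.imwrite('pics/s9.png',cv2.resize(cv2.imread('pics/side9.png')[150:290,240:440],None,fx=4,fy=4,interpolation=cv2.INTER_CUBIC))
cv2.imwrite('pics/t9.png',cv2.resize(cv2.imread('pics/top9.png')[180:280,240:390],None,fx=5,fy=5,interpolation=cv2.INTER_CUBIC))"
```

```text
clock: 14.3
position: [606.4, -5.2, 15.9]
ee_rot: [-0.078, 0.995, 0.06, -0.005]
contact_force: [1.0, -2.2, -0.5]
gripper_width: 50.0
clock: 14.72
position: [604.4, 10.6, 16.0]
ee_rot: [-0.078, 0.995, 0.06, -0.005]
contact_force: [-0.1, -0.6, -0.3]
gripper_width: 49.9
t 14.72 pos [604.4  10.6  16. ] x [-0.988 -0.157  0.   ] yaw -170.98 z [-0.019  0.119 -0.993] F [-0.1 -0.6 -0.3] w 49.9 q [ 0.22  0.59 -0.2  -0.17 -0.78  0.06]
delta tool [0.  9.9 1.2]
```

View pics/s9.png

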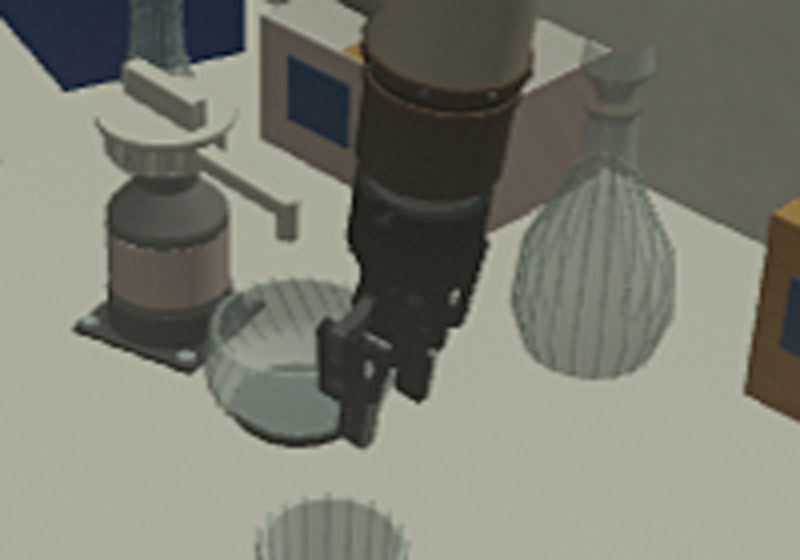

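View pics/t9.png

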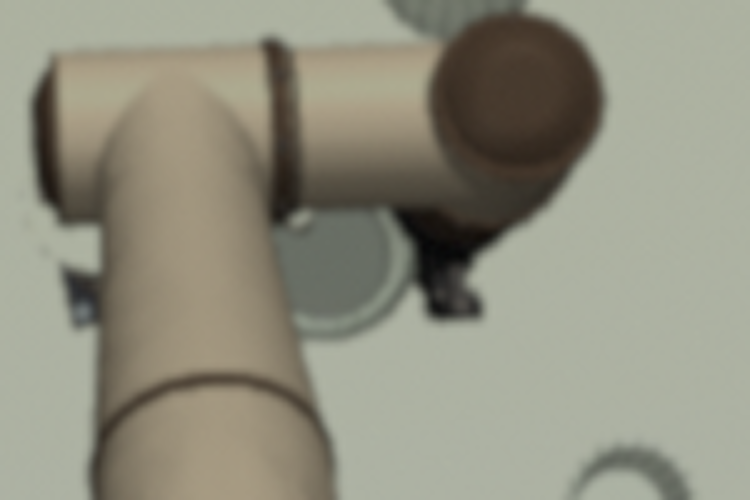

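```bash
python3 - <<'E'
from h import *
s=dict(np.load('pics/side9.npz')); b=bowlfit(s,240+206.5/4-.5,150+446/4-.5,(600,30)); print(b, b-[1.2,2.9])
print('expected',604.4-8.3,10.6+60.5)
m=lambda z:(proj(s,[594.5,81,z])-[240,150]+.5)*4
print('mouth proj',m(116),m(142))
E
```

```text
[597.42670473  73.46142058] [596.22670473  70.56142058]
expected 596.1 71.1
mouth proj [289.79732893 239.6667547 ] [290.25051565 200.96972703]
```

```bash
python3 -m jog '[{"hand":50,"dx":0,"dy":3,"dz":0.35,"rx":0,"ry":0,"rz":0},{"hand":50,"dx":0,"dy":3,"dz":0.35,"rx":0,"ry":0,"rz":0},{"hand":50,"dx":0,"dy":2.5,"dz":0.3,"rx":0,"ry":0,"rz":0},{"hand":50,"dx":0,"dy":1.5,"dz":0.2,"rx":0,"ry":0,"rz":0},{"hand":50,"dx":0,"dy":0,"dz":0,"rx":0,"ry":0,"rz":0}]'
python3 -m jog '[{"hand":50,"dx":0,"dy":-3,"dz":-0.35,"rx":0,"ry":0,"rz":0},{"hand":50,"dx":0,"dy":-8,"dz":-1,"rx":0,"ry":0,"rz":0},{"hand":50,"dx":0,"dy":-16,"dz":-2,"rx":0,"ry":0,"rz":0},{"hand":50,"dx":0,"dy":-30,"dz":-4,"rx":0,"ry":0,"rz":0},{"hand":50,"dx":0,"dy":-36,"dz":-4,"rx":0,"ry":0,"rz":0}]'
python3 -m jog '[{"hand":50,"dx":0,"dy":-38,"dz":-4,"rx":0,"ry":0,"rz":0},{"hand":50,"dx":0,"dy":-38,"dz":-10,"rx":0,"ry":0,"rz":0},{"hand":50,"dx":0,"dy":-30,"dz":-25,"rx":0,"ry":0,"rz":0},{"hand":50,"dx":0,"dy":-20,"dz":-30,"rx":0,"ry":0,"rz":0},{"hand":50,"dx":0,"dy":-20,"dz":-30,"rx":0,"ry":0,"rz":0}]'
python3 -c "
from h import *
to([602.8,20.5,16])
snap('side','side10');snap('top','top10')
cv2.imwrite('pics/s10.png',cv2.resize(cv2.imread('pics/side10.png')[150:290,240:440],None,fx=4,fy=4,interpolation=cv2.INTER_CUBIC))
cv2.imwrite('pics/t10.png',cv2.resize(cv2.imread('pics/top10.png')[180:280,240:390],None,fx=5,fy=5,interpolation=cv2.INTER_CUBIC))"
```

```text
clock: 15.23
position: [602.9, 20.3, 16.1]
ee_rot: [-0.078, 0.995, 0.06, -0.005]
contact_force: [0.1, -1.1, -0.1]
gripper_width: 49.9
clock: 15.65
position: [617.8, -72.4, 16.4]
ee_rot: [-0.08, 0.995, 0.06, -0.005]
contact_force: [0.6, -0.5, 0.9]
gripper_width: 50.5
clock: 16.07
position: [641.2, -230.0, 96.9]
ee_rot: [-0.077, 0.995, 0.06, -0.006]
contact_force: [1.4, 0.6, -0.8]
gripper_width: 50.0
t 16.07 pos [ 641.2 -230.    96.9] x [-0.988 -0.154  0.002] yaw -171.11 z [-0.021  0.119 -0.993] F [ 1.4  0.6 -0.8] w 50.0 q [-0.16  0.62  0.09 -0.13 -1.09  0.38]
delta tool [ -0.9 241.8 110.9]
```

View pics/s10.png

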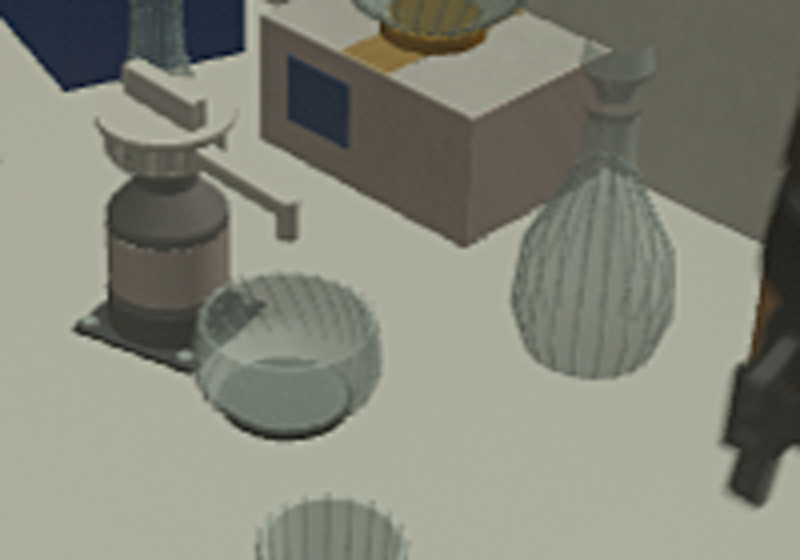

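View pics/t10.png

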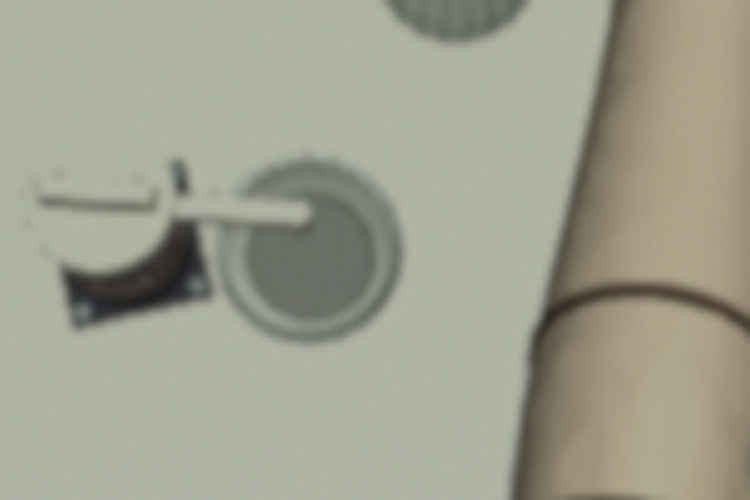

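```bash
python3 - <<'E'
from h import *
t=dict(np.load('pics/top10.npz'));P=lambda u,v,z:np.round(ray(t,240+(u+.5)/5-.5,180+(v+.5)/5-.5,z),1)
print('spout tip',P(313,210,142),'bowl',P(311,249,28),'foot',P(311,257,2),'L/R',P(218,249,28),P(403,249,28))
cv2.imwrite('pics/t10d.png',cv2.resize(cv2.imread('pics/top10.png')[205:255,280:325],None,fx=12,fy=12,interpolation=cv2.INTER_CUBIC))
s=dict(np.load('pics/side10.npz'))
def f(x,y):
    c=circ(s,x,y,56,28);return np.array([c[:,0].min(),c[:,0].max(),circ(s,x,y,40,0)[:,1].max()])
print((f(594.5,81)-[240,240,150]+.5)*4,'obs 195,381,439')
print(bowlfit(s,240+195/4-.5,150+439/4-.5,(600,80))-[1.2,2.9])
E
```

```text
spout tip [595.9  73.  142. ] bowl [593.7  78.1  28. ] foot [593.2  79.    2. ] L/R [592.1 134.1  28. ] [595.3  22.6  28. ]
[194.35299998 382.14729624 442.36656169] obs 195,381,439
[595.75257764  80.26147526]
```

View pics/t10d.png

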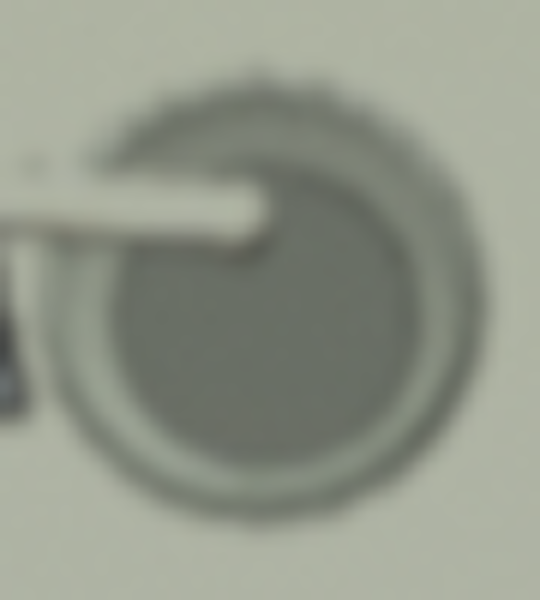

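The bowl measures (594,79) from the top and (596,80) from the side, and the mouth (595,80), so they agree within about 2 mm. Last check: the other glassware, then hand in.

```bash
python3 -m jog '[{"hand":50,"dx":0,"dy":0,"dz":-30,"rx":0,"ry":0,"rz":0},{"hand":50,"dx":0,"dy":0,"dz":-30,"rx":0,"ry":0,"rz":0},{"hand":50,"dx":0,"dy":0,"dz":0,"rx":0,"ry":0,"rz":0},{"hand":50,"dx":0,"dy":0,"dz":0,"rx":0,"ry":0,"rz":0},{"hand":50,"dx":0,"dy":0,"dz":0,"rx":0,"ry":0,"rz":0}]'
python3 - <<'E'
from h import *
snap('side','side11')
a=cv2.imread('pics/side0.png').astype(int);b=cv2.imread('pics/side11.png').astype(int)
m=(abs(a-b).max(2)>25).astype(np.uint8);m=cv2.morphologyEx(m,cv2.MORPH_OPEN,np.ones((2,2)))
n,_,st,_=cv2.connectedComponentsWithStats(m);print([list(map(int,r)) for r in st[1:] if r[4]>15])
to([0,0,0])
E
```

```text
clock: 16.58
position: [642.6, -234.2, 155.8]
ee_rot: [-0.078, 0.995, 0.06, -0.005]
contact_force: [-0.2, 1.1, -0.1]
gripper_width: 50.0
[[146, 0, 375, 119, 12610], [39, 31, 134, 259, 10633], [159, 55, 7, 7, 23], [152, 71, 7, 8, 32], [0, 75, 6, 20, 77], [0, 105, 10, 47, 239], [437, 122, 66, 106, 3491], [123, 142, 12, 22, 119], [266, 166, 32, 26, 310], [286, 172, 7, 12, 51], [293, 189, 5, 4, 16], [268, 193, 10, 12, 61], [295, 194, 21, 17, 114], [255, 205, 12, 14, 86], [429, 216, 12, 37, 232], [290, 219, 46, 43, 1360], [388, 263, 54, 48, 2030], [0, 267, 64, 168, 4601], [96, 291, 42, 66, 1231], [49, 334, 64, 28, 600], [55, 349, 70, 56, 1866], [48, 363, 29, 27, 486]]
t 16.63 pos [ 642.3 -234.1  155.1] x [-0.988 -0.156  0.002] yaw -171.01 z [-0.021  0.119 -0.993] F [ 0.2 -0.2 -1. ] w 49.7 q [-0.17  0.57  0.16 -0.12 -1.21  0.37]
delta tool [597.5 310.1 195.5]
```

View pics/side11.png

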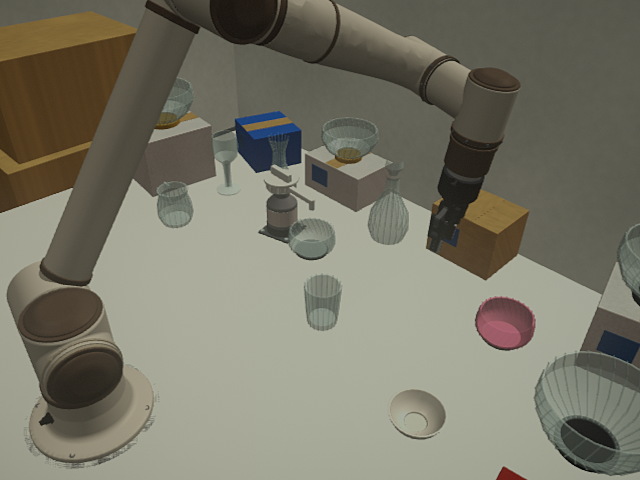

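The only changes are the arm, the cap and the bowl, now standing under the spout at (312,240). The rest of the glassware is where it was.

```bash
python3 -c "
from bench import arm
print(arm.job_done())"
```

```text
the job is handed in; nothing more can be done
None
```

The job is done and handed in at about 16.6 s on the robot's clock; no verdict was reported.

- **Cap:** I pressed it to its bottom stop with about 28 N and turned it anticlockwise about 1.25 rad while holding it down. When released it sprang up: the plate's depth reads about 153 mm against 152 expected, and the spout now points along about -92°.
- **Bowl:** I slid it upright along the table in the open fingers, pushing with about 3 N at most, and then backed away. It came to rest at about (594, 79) from the top camera and (596, 80) from the side camera. The mouth is at about (595, 80), so the two agree to within about 2 mm, which is the calibration's own limit.
- **Other glassware:** Comparing the side picture with the first one shows changes only at the arm, the cap and the bowl. The gripper ended well clear of everything, with no contact force.
- **Disagreements:** My first few moves were refused because the rows lacked some keys; nothing moved. One early mouth reading from the side camera was about 4 mm off in y because I picked the front edge of the mouthpiece. I used the top-camera reading instead.

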